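# Find the warped bracket by rocking it on the surface plate

### The arm

A 7-joint arm with a two-finger parallel gripper is mounted at the origin on the work surface. World frame = base frame: x ahead of the robot, y to its left, z up, the work surface at z = 0. Lengths are in m, angles in rad, forces in N, time in s.
With the tool pointing down it reaches from about 0.425 to 0.825 m from the base axis. Payload 3.6 kg.
Tool frame: the origin (TCP) lies at the very end of the fingers, on their centre line; the grasp point (between the pads) lies 19 mm behind it; z points along the fingers, y is the direction in which the jaws open and shut (so a half turn about z gives the same grasp; the last joint's range is limited). The gripper opens to 93 mm and grips with 3 to 60 N. Pads are 15 mm wide; open, the fingers measure 128 mm over their backs; the gripper's body (75 mm by 188 mm) begins 65 mm behind the grasp point.
Start: joints at [-1.351, 0.615, -0.013, 1.423, 0.008, 1.103, -0.04], TCP at [0.159, 0.63, 0.219] pointing down, gripper open.
Joint ranges: [-3.12, 3.12], [-0.3, 2.06], [-1.34, 1.32], [0.26, 2.42], [-1.36, 4.5], [0.01, 1.98], [-2.84, 2.84]. Speed limits (rad/s): [2.79, 2.79, 3.14, 3.14, 3.14, 3.14, 3.14].

### API

Orientations are given as [roll, pitch, yaw] about the fixed x, y, z axes, in that order (R = Rz(yaw) Ry(pitch) Rx(roll)).
In Python, from station import get_obs, get_image, job_done gives the robot as it stands.
- The arm moves only by the tool drive_tool, never from a script. Its argument "steps" is text: rows parted by semicolons, each of 5 numbers parted by spaces: the shift along the tool's x, y, z in mm, then the turn about the tool's z in degrees, then the closure in counts, from 0 (fully open) to 255 (shut). In form: tx ty tz turn fingers; .... A call has exactly 10 rows; each row is the pose to reach, as a shift and turn from the pose commanded when the call began, along the tool's axes at that moment; what a row does not reach only later rows make up. A row lasts 1/12 s, in which the tool goes at most 41.7 mm and 7.16 degrees, less where a joint would pass 70% of its speed; a pose out of reach is approached as far as the arm can. A call with a gripper value outside its range is refused whole. The fingers move at their own pace and stop on an object; "squeeze" is the grip in N (left out, the last holds). Time passes only in rows, so rows that repeat a pose let the fingers close, or fill a call up. It gives the time, the measured TCP pose, the force and the opening at its end, in the units of the state.
- get_obs(): the state, without advancing time (a new reading comes with each control period).
- get_image(name): name is "scene" or "top"; returns a dict with "image" (384x512x3 uint8, red, green, blue), "K" (3x3 intrinsics, pixels), "R" (3x3) and "t" (3): a world point X has camera coordinates R X + t. Camera axes: x right, y down, z forward; pixel columns grow to the right and rows downward; lengths in m; the calibration is good to about 2 mm. A picture is of the moment at which its call begins. There is no depth.
- job_done(): hands the job in, once; it reports no verdict.
The state is a dict: "time": time; "qpos": joint angles; "joint_vel": joint speeds; "effort": joint torques, N m; "ee_pos": TCP position; "tcp_rot": TCP orientation; "ft_force": force on the tool from outside, world axes, zero at the start; "moment": the same for the moment, N m; "width": opening from 0.0 (shut) to 1.0 (fully open).
Only numpy, scipy, OpenCV 4.12 (cv2) and the standard library are available. Lean on these libraries where they do the work, as an engineer would, in place of code of your own. Each camera call takes 0.05 s, during which the arm holds its last target.

### The job

One of the three welded brackets standing on the granite surface plate has warped: it rocks when its raised corner, one of the two at the free end of its base plate, is pressed down, while the others stand firm. Press lightly on these corners with the fingertips until you have rocked the warped one and held it rocked down for about a second, then take it by its upright and set it down gently, upright, in the shallow grey tray, and let go. Never press hard, and leave the sound brackets and everything else where they stand.

Things in the scene. Friction and masses are not known exactly. Their poses are not given: they have to be found in the camera images.
- bracket_a_centre (a point): steel bracket A of three alike (0.6 kg). Base plate 120 x 80 x 6 mm (local x by y) on four feet 6 mm high, 12 mm across, centred at x = +-52, y = +-32 mm; plate top 12 mm above the soles. An upright flat bar is welded across it near one end. This point: over the plate's middle, 31 mm above the soles; x points from the upright to the free end, z up. The free end is the one at +x
- bracket_b_centre (a point): steel bracket B, same shape, size and point as bracket A. A sound bracket stands firm on all four feet. In the warped one (not told which of the three) one of the two feet at the free end (x = +52, y = +32 or -32: not told which) hangs 3.5 mm clear; its weight still keeps it level on the other three feet. (Their soles are called sole_l and sole_r.)
- bracket_c_centre (a point): steel bracket C, same shape, size and point as bracket A. About 1 N down on the warped bracket's raised corner rocks it: that corner sinks by about 3.5 mm, then is firm, and the bracket tilts by about 0.06 rad; let go, it rocks back level. A sound bracket's corners do not sink
- bracket_a_grip (a point): middle of bracket A's upright: flat bar 10 mm thick (local x), 40 mm wide (local y), 50 mm tall above the base plate's top; this point lies 25 mm below its top and 25 mm above the plate's top (37 mm above the soles), 25 mm from the plate's middle along -x; grip across the 10 mm
- bracket_b_grip (a point): middle of bracket B's upright: flat bar 10 mm thick (local x), 40 mm wide (local y), 50 mm tall above the base plate's top; this point lies 25 mm below its top and 25 mm above the plate's top (37 mm above the soles), 25 mm from the plate's middle along -x; grip across the 10 mm
- bracket_c_grip (a point): middle of bracket C's upright: flat bar 10 mm thick (local x), 40 mm wide (local y), 50 mm tall above the base plate's top; this point lies 25 mm below its top and 25 mm above the plate's top (37 mm above the soles), 25 mm from the plate's middle along -x; grip across the 10 mm
- surface_top (a point): middle of the top face of the dark granite surface plate, 280 x 450 mm (local x by y), fixed, its top 60 mm above the bench; the three brackets stand on it side by side in any order, free ends pointing away from the robot, some 150 mm apart
- tray_in (a point): middle of the inner floor of the shallow open grey tray, fixed to the bench to the left or right of the surface plate: outside 190 x 140 x 30 mm (local x by y), walls 4 mm, inside 182 x 132 mm, floor 4 mm above the bench
- gear: bystander: loose steel gear lying flat on the bench, 110 mm across, 34 mm high at the hub, origin under its middle
- oiler: bystander: amber oil bottle, 56 mm across, 110 mm high, beyond the surface plate, origin under its middle
- spanner: bystander: spanner 190 mm long lying on the bench beyond the surface plate
Mind the look-alikes: they are no part of the job. What is shaped like the part that bears bracket_c_centre but purple or turquoise is not meant.

How it is judged:
On the way:
1. the warped bracket, standing on the surface plate, is rocked down on its raised corner by a finger's press and held tilted (((z of any of bracket_a_sole_l, bracket_a_sole_r in the frame of bracket_a above 0.002 m and (angle between bracket_a_centre's own z axis and vertical between 0.04 and 0.1 rad and contact force between the fingers and bracket_a above 0.5 N and contact force between bracket_a and surface_plate above 5 N and z of bracket_a_centre in the frame of surface_top below 0.036 m)) or (z of any of bracket_b_sole_l, bracket_b_sole_r in the frame of bracket_b above 0.002 m and (angle between bracket_b_centre's own z axis and vertical between 0.04 and 0.1 rad and contact force between the fingers and bracket_b above 0.5 N and contact force between bracket_b and surface_plate above 5 N and z of bracket_b_centre in the frame of surface_top below 0.036 m)) or (z of any of bracket_c_sole_l, bracket_c_sole_r in the frame of bracket_c above 0.002 m and (angle between bracket_c_centre's own z axis and vertical between 0.04 and 0.1 rad and contact force between the fingers and bracket_c above 0.5 N and contact force between bracket_c and surface_plate above 5 N and z of bracket_c_centre in the frame of surface_top below 0.036 m)))), for 0.3 s.
At the end, for the whole second after the job is handed in: The warped bracket stands upright on its feet (within 0.12 rad) wholly on the tray's floor, released and at rest; both sound brackets stand level on the surface plate within 30 mm of where they were, and gear, bottle and spanner within 30 mm (((z of any of bracket_a_sole_l, bracket_a_sole_r in the frame of bracket_a above 0.002 m and (x of bracket_a_centre in the frame of tray_in between -0.06 and 0.06 m and y of bracket_a_centre in the frame of tray_in between -0.06 and 0.06 m and z of bracket_a_centre in the frame of tray_in below 0.037 m and angle between bracket_a_centre's own z axis and vertical below 0.12 rad and linear speed of bracket_a below 0.02 m/s and contact force between the fingers and bracket_a below 0.05 N)) or (not (z of any of bracket_a_sole_l, bracket_a_sole_r in the frame of bracket_a above 0.002 m) and (distance of bracket_a_centre from where it was at the start of the episode below 0.03 m and angle between bracket_a_centre's own z axis and vertical below 0.03 rad))) and ((z of any of bracket_b_sole_l, bracket_b_sole_r in the frame of bracket_b above 0.002 m and (x of bracket_b_centre in the frame of tray_in between -0.06 and 0.06 m and y of bracket_b_centre in the frame of tray_in between -0.06 and 0.06 m and z of bracket_b_centre in the frame of tray_in below 0.037 m and angle between bracket_b_centre's own z axis and vertical below 0.12 rad and linear speed of bracket_b below 0.02 m/s and contact force between the fingers and bracket_b below 0.05 N)) or (not (z of any of bracket_b_sole_l, bracket_b_sole_r in the frame of bracket_b above 0.002 m) and (distance of bracket_b_centre from where it was at the start of the episode below 0.03 m and angle between bracket_b_centre's own z axis and vertical below 0.03 rad))) and ((z of any of bracket_c_sole_l, bracket_c_sole_r in the frame of bracket_c above 0.002 m and (x of bracket_c_centre in the frame of tray_in between -0.06 and 0.06 m and y of bracket_c_centre in the frame of tray_in between -0.06 and 0.06 m and z of bracket_c_centre in the frame of tray_in below 0.037 m and angle between bracket_c_centre's own z axis and vertical below 0.12 rad and linear speed of bracket_c below 0.02 m/s and contact force between the fingers and bracket_c below 0.05 N)) or (not (z of any of bracket_c_sole_l, bracket_c_sole_r in the frame of bracket_c above 0.002 m) and (distance of bracket_c_centre from where it was at the start of the episode below 0.03 m and angle between bracket_c_centre's own z axis and vertical below 0.03 rad))) and distance of each of gear, oiler, spanner from where it was at the start of the episode below 0.03 m); the robot touches nothing.
It fails at once if a bracket presses on the surface plate with more than 32 N, its weight of about 6 N included (contact force between any of bracket_a, bracket_b, bracket_c and surface_plate above 32 N).
It fails at once if a sound bracket is shoved more than 30 mm or lifted away ((not (z of any of bracket_a_sole_l, bracket_a_sole_r in the frame of bracket_a above 0.002 m) and distance of bracket_a_centre from where it was at the start of the episode above 0.03 m) or (not (z of any of bracket_b_sole_l, bracket_b_sole_r in the frame of bracket_b above 0.002 m) and distance of bracket_b_centre from where it was at the start of the episode above 0.03 m) or (not (z of any of bracket_c_sole_l, bracket_c_sole_r in the frame of bracket_c above 0.002 m) and distance of bracket_c_centre from where it was at the start of the episode above 0.03 m)).
It fails at once if a bracket is tipped over (angle between any of bracket_a_centre, bracket_b_centre, bracket_c_centre's own z axis and vertical above 0.6 rad).
It fails at once if a bracket is dropped (moves faster than 0.35 m/s while not held) ((contact force between the fingers and bracket_a below 0.05 N and linear speed of bracket_a above 0.35 m/s) or (contact force between the fingers and bracket_b below 0.05 N and linear speed of bracket_b above 0.35 m/s) or (contact force between the fingers and bracket_c below 0.05 N and linear speed of bracket_c above 0.35 m/s)).
It fails at once if gear, bottle or spanner is shoved more than 30 mm (distance of any of gear, oiler, spanner from where it was at the start of the episode above 0.03 m).
It also fails if it takes over 72 s, if anything falls off the work surface, if the arm or the gripper's body presses on something with over 40 N, if the wrist force passes 120 N, or if a joint passes its speed limit or range.

## Working session

There is one attempt and no reset: what is moved stays moved. The work goes in short steps, Python scripts to look and compute and a tool call to move; the robot and the scene stay as the last step left them, time stands still between calls to the robot, and variables do not carry over. Pictures are saved under pics/ and viewed, and the job is handed in when it is done.

Besides the shell and the picture viewer there is one more tool, called by a JSON object that holds its "name" and its "arguments", one argument or row to a line. drive_tool: Moves the arm, as the interface text tells. Its arguments: {"type":"object","properties":{"steps":{"type":"string"},"squeeze":{"type":"number"}},"required":["steps"]}

```bash
ls; mkdir -p pics; python3 - <<'E'
from station import get_obs,get_image
import cv2,numpy as np
o=get_obs(); print({k:np.round(v,3).tolist() for k,v in o.items()})
for n in("scene","top"):
    d=get_image(n); cv2.imwrite(f"pics/{n}0.png",d["image"][:,:,::-1]); np.savez(f"pics/{n}0.npz",**d); print(n,d["K"],d["R"],d["t"])
E
```

```text
pics
{'time': 0.0, 'qpos': [-1.35, 0.616, -0.013, 1.425, 0.008, 1.103, -0.04], 'joint_vel': [-0.001, 0.0, 0.0, 0.001, -0.0, 0.002, -0.002], 'effort': [-0.0, -45.892, 0.209, -16.574, -0.061, 0.02, 0.0], 'ee_pos': [0.159, 0.63, 0.217], 'tcp_rot': [-3.139, 0.0, 2.895], 'ft_force': [-0.237, -0.484, 1.075], 'moment': [0.015, -0.029, -0.003], 'width': 0.999}
scene [[393.62350219   0.         258.02794823]
 [  0.         393.62350219 189.16767727]
 [  0.           0.           1.        ]] [[-0.78181169  0.62335058  0.01430132]
 [ 0.45436769  0.58527935 -0.67156391]
 [-0.42699002 -0.51853846 -0.7408086 ]] [ 0.43772311 -0.18703569  1.30107316]
top [[357.72803861   0.         261.99329918]
 [  0.         357.72803861 188.20405801]
 [  0.           0.           1.        ]] [[ 2.91854642e-03 -9.99639588e-01 -2.66866466e-02]
 [-9.94450047e-01 -9.46868843e-05 -1.05209767e-01]
 [ 1.05169321e-01  2.68455965e-02 -9.94091911e-01]] [0.02189069 0.57585125 1.09797693]
```

View pics/scene0.png

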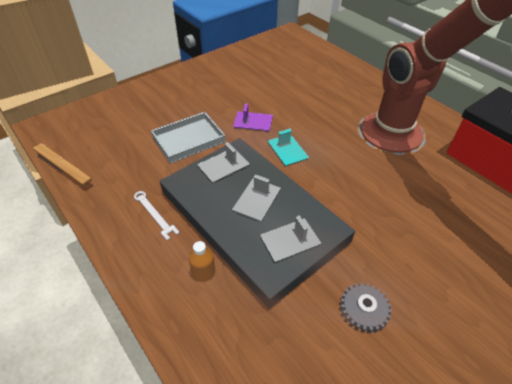

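View pics/top0.png

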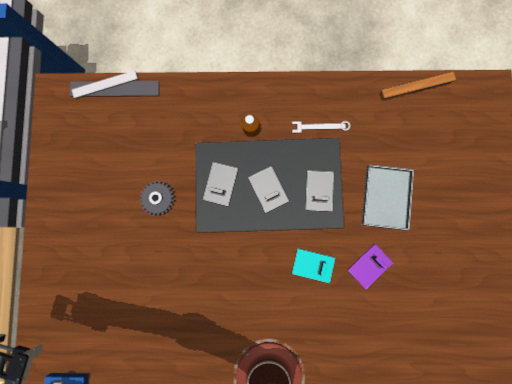

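```bash
cat > h.py <<'E'
import cv2,numpy as np
def ray(d,uv,z):
    uv=np.atleast_2d(np.asarray(uv,float)); K,R,t=d["K"],d["R"],d["t"]
    C=-R.T@t; r=(R.T@np.linalg.inv(K)@np.c_[uv,np.ones(len(uv))].T).T
    s=(z-C[2])/r[:,2]; return C+s[:,None]*r
def proj(d,X):
    X=np.atleast_2d(X); c=(d["R"]@X.T).T+d["t"]; p=(d["K"]@c.T).T; return p[:,:2]/p[:,2:]
E
python3 - <<'E'
from h import *
d=np.load("pics/top0.npz"); im=d["image"]
print("C",-d["R"].T@d["t"])
big=cv2.resize(im[120:300,180:430],None,fx=3,fy=3,interpolation=cv2.INTER_CUBIC); cv2.imwrite("pics/topcrop.png",big[:,:,::-1])
for p in [(215,165),(262,180),(320,178),(375,195),(210,215),(205,150)]: print(p,im[p[1],p[0]])
e=np.load("pics/scene0.npz"); big=cv2.resize(e["image"][100:300,130:370],None,fx=3,fy=3,interpolation=cv2.INTER_CUBIC); cv2.imwrite("pics/scenecrop.png",big[:,:,::-1])
E
```

```text
C [ 0.45711793 -0.00753852  1.15265935]
(215, 165) [184 182 182]
(262, 180) [189 188 185]
(320, 178) [185 185 182]
(375, 195) [177 188 189]
(210, 215) [82 84 85]
(205, 150) [77 79 80]
```

View pics/topcrop.png

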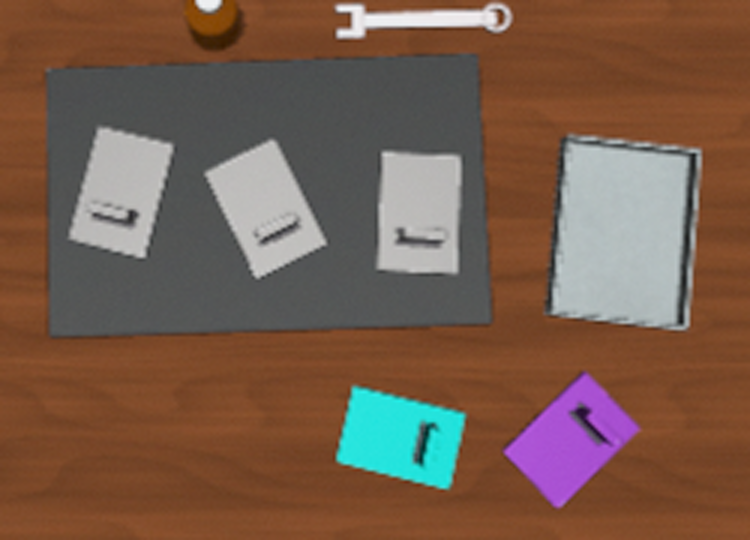

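View pics/scenecrop.png

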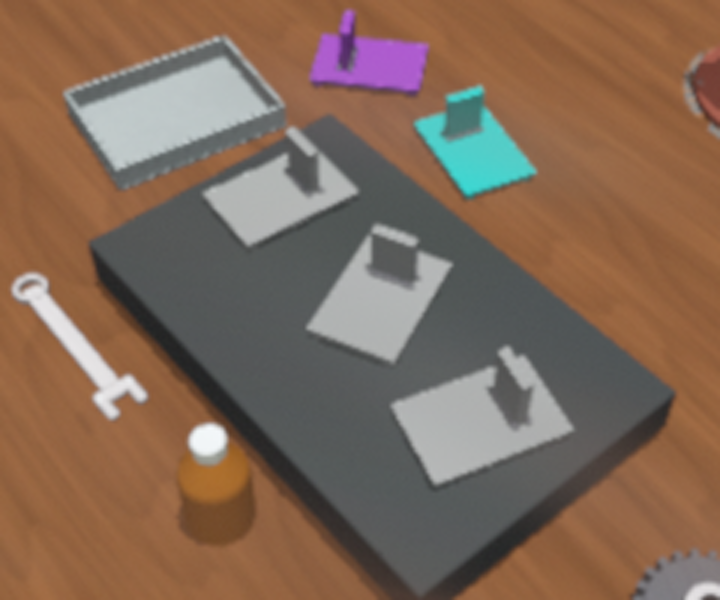

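Top picture: three grey brackets stand on the dark plate, at about (221,184), (268,189) and (320,190). The tray is at (388,197). The turquoise (314,266) and purple (371,267) look-alikes are on the bench, so they are not meant. I'll measure the grey ones now.

```bash
python3 - <<'E'
from h import *
d=np.load("pics/top0.npz"); im=d["image"]
S=4
g=cv2.resize(im,None,fx=S,fy=S,interpolation=cv2.INTER_CUBIC)
hsv=cv2.cvtColor(g,cv2.COLOR_RGB2HSV)
m=((hsv[...,2]>130)&(hsv[...,1]<40)).astype(np.uint8)*255
m=cv2.morphologyEx(m,cv2.MORPH_CLOSE,np.ones((5,5)))
cs,_=cv2.findContours(m,cv2.RETR_EXTERNAL,cv2.CHAIN_APPROX_NONE)
for c in cs:
    a=cv2.contourArea(c)/16
    if not 500<a<4500: continue
    uv=(c[:,0,:]+0.5)/S-0.5
    ctr=uv.mean(0)
    if not(190<ctr[0]<430 and 130<ctr[1]<240): continue
    z=0.072 if ctr[0]<350 else 0.03
    P=ray(d,uv,z)[:,:2]
    r=cv2.minAreaRect((P*1000).astype(np.float32)); b=cv2.boxPoints(r)
    h=cv2.approxPolyDP(cv2.convexHull((P*1000).astype(np.float32)),8,True)[:,0]
    print("area",a,"px",ctr.round(1),"rect",np.round(r[0],1),np.round(r[1],1),round(r[2],1)); print("  box",b.round(0).tolist()); print("  poly",h.round(0).tolist())
m=((hsv[...,2]<110)&(hsv[...,1]<60)).astype(np.uint8)*255
# gear centre etc
for n,uv,z in(("gear",(155,198),0.03),("oiler cap",(249,119),0.11),("sp1",(296,127),0),("sp2",(346,126),0),("turq",(314,266),.012),("purp",(371,267),.012)): print(n,ray(d,uv,z)[0].round(3))
print("tray rim corners",ray(d,[(180+568/3,120+135/3),(180+700/3,120+149/3),(180+688/3,120+329/3),(180+547/3,120+315/3)],0.03).round(3).tolist())
print("plate corners",ray(d,[(180+46/3,120+70/3),(180+477/3,120+55/3),(180+492/3,120+323/3),(180+50/3,120+336/3)],0.06).round(3).tolist())
E
```

```text
area 1035.625 px [319.3 190.6] rect [ 564.7 -151.3] [ 82.1 121.5] 87.1
  box [[502.0, -189.0], [623.0, -195.0], [627.0, -113.0], [506.0, -107.0]]
  poly [[627.0, -116.0], [509.0, -109.0], [504.0, -188.0], [621.0, -194.0]]
area 1025.65625 px [268.  189.2] rect [569.3   3.8] [121.7  81.2] 26.3
  box [[497.0, 13.0], [533.0, -59.0], [642.0, -6.0], [606.0, 67.0]]
  poly [[639.0, -4.0], [605.0, 65.0], [498.0, 10.0], [532.0, -57.0]]
area 2439.03125 px [393.6 194.8] rect [ 549.2 -372. ] [141.2 191.3] 83.4
  box [[446.0, -431.0], [636.0, -453.0], [652.0, -313.0], [462.0, -291.0]]
  poly [[644.0, -316.0], [464.0, -293.0], [448.0, -428.0], [598.0, -447.0], [636.0, -433.0]]
area 1006.34375 px [220.  183.7] rect [586. 150.] [ 81.6 121.5] 76.0
  box [[517.0, 125.0], [635.0, 96.0], [655.0, 175.0], [537.0, 204.0]]
  poly [[652.0, 174.0], [539.0, 201.0], [519.0, 126.0], [634.0, 99.0]]
gear [0.545 0.362 0.03 ]
oiler cap [0.776 0.06  0.11 ]
sp1 [ 0.782 -0.088  0.   ]
sp2 [ 0.784 -0.252  0.   ]
turq [ 0.333 -0.14   0.012]
purp [ 0.331 -0.317  0.012]
tray rim corners [[0.649, -0.316, 0.03], [0.634, -0.452, 0.03], [0.447, -0.432, 0.03], [0.461, -0.289, 0.03]]
plate corners [[0.714, 0.231, 0.06], [0.728, -0.216, 0.06], [0.453, -0.226, 0.06], [0.438, 0.221, 0.06]]
```

```bash
cat >> h.py <<'E'
import json,sys
BR={'L':((586.,150.),-13.8),'M':((569.3,3.8),26.3),'R':((564.7,-151.3),-2.9),'T':((549.,-372.),-6.6)}
def pt(b,lx,ly):
    (x,y),f=BR[b]; f=np.radians(f); return np.array([x+lx*np.cos(f)-ly*np.sin(f),y+lx*np.sin(f)+ly*np.cos(f)])
def shift(cur,curyaw,tgt,tyaw):
    "mm, deg; tool down"
    y=np.radians(curyaw); d=np.asarray(tgt,float)-cur
    tx=np.array([np.cos(y),np.sin(y)]); ty=np.array([np.sin(y),-np.cos(y)])
    return np.round([d[:2]@tx,d[:2]@ty,-d[2],curyaw-tyaw],1)
def st():
    from station import get_obs
    o=get_obs(); print(round(o["time"],2),"p",(np.array(o["ee_pos"])*1000).round(1),"rpy deg",np.degrees(o["tcp_rot"]).round(2),"F",np.round(o["ft_force"],2),"M",np.round(o["moment"],2),"w",round(o["width"],3)); return o
E
python3 - <<'E'
from h import *
st()
for b in 'LMR': print(b,pt(b,60,30),pt(b,60,-30))
print(shift([159,630,219],165.9,[*pt('L',60,30),110],76.2))
E
```

```text
0.1 p [158.7 629.6 217.6] rpy deg [-179.87    0.    165.86] F [-0.76 -0.24 -0.05] M [ 0.05 -0.03  0.01] w 0.999
L [651.42406052 164.82202094] [637.11205307 106.55396415]
M [609.7970501   57.27886436] [636.38132155   3.48967854]
R [ 626.14094963 -124.37399569] [ 623.10537323 -184.29715712]
[-590.9 -331.2  109.    89.7]
```

{"name": "drive_tool", "arguments": {
  "steps": "-20 -11 0 4 255; -55 -31 0 9 255; -90 -50 0 13 255; -125 -70 0 18 255; -160 -90 0 23 255; -195 -109 5 28 255; -230 -129 10 33 255; -265 -149 15 38 255; -300 -168 20 43 255; -335 -188 25 48 255"
}}

```text
time: 0.93
ee_pos: [0.4385, 0.3646, 0.1932]
tcp_rot: [-3.141, -0.0, 2.053]
ft_force: [0.9, 0.4, -0.6]
width: 0.332
```

```bash
python3 - <<'E'
from h import *
st()
y=np.radians(165.9);R=lambda s:np.array([159,630,219.])+np.r_[s[0]*np.array([np.cos(y),np.sin(y)])+s[1]*np.array([np.sin(y),-np.cos(y)]),-s[2]]
c=R([-335,-188,25]);print(c)
print(shift(c,117.9,[*pt('L',60,30),90],76.2))
E
```

```text
0.93 p [438.5 364.6 193.2] rpy deg [-179.97   -0.    117.64] F [ 0.91  0.37 -0.59] M [-0.03  0.01  0.03] w 0.332
[438.1075029  366.05303218 194.        ]
[-277.7   94.4  104.    41.7]
```

{"name": "drive_tool", "arguments": {
  "steps": "-32 11 0 5 255; -66 22 0 10 255; -100 34 0 15 255; -134 46 5 20 255; -168 57 15 25 255; -202 69 30 30 255; -236 80 50 35 255; -264 90 75 40 255; -277 94 95 41.7 255; -277.7 94.4 104 41.7 255"
}}

```text
time: 1.77
ee_pos: [0.6511, 0.1592, 0.0858]
tcp_rot: [-3.139, 0.006, 1.323]
ft_force: [-1.2, -0.1, -0.8]
width: 0.004
```

```bash
python3 - <<'E'
from h import *
st()
E
```

```text
1.77 p [651.1 159.2  85.8] rpy deg [-179.85    0.34   75.78] F [-1.17 -0.09 -0.76] M [-0.1   0.12  0.06] w 0.004
```

{"name": "drive_tool", "arguments": {
  "steps": "0 0 0 0 255; 0 0 0 0 255; 0 0 0 0 255; 0 0 2 0 255; 0 0 4 0 255; 0 0 6 0 255; 0 0 8 0 255; 0 0 10 0 255; 0 0 10 0 255; 0 0 10 0 255"
}}

```text
time: 2.6
ee_pos: [0.6508, 0.1647, 0.0794]
tcp_rot: [-3.141, 0.0, 1.329]
ft_force: [0.6, 0.0, 0.0]
width: 0.006
```

```bash
python3 - <<'E'
from h import *
st()
E
```

```text
2.6 p [650.8 164.7  79.4] rpy deg [-1.7998e+02  2.0000e-02  7.6160e+01] F [0.58 0.03 0.05] M [-0.07  0.08 -0.02] w 0.006
```

```bash
python3 - <<'E'
from h import *
from station import get_image
for n in("scene","top"):
    e=get_image(n)["image"]; c=e[190:270,230:340] if n=="scene" else e[140:220,190:300]
    cv2.imwrite(f"pics/{n}1.png",cv2.resize(c,None,fx=6,fy=6,interpolation=cv2.INTER_CUBIC)[:,:,::-1])
E
```

```text
(no output)
```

View pics/scene1.png

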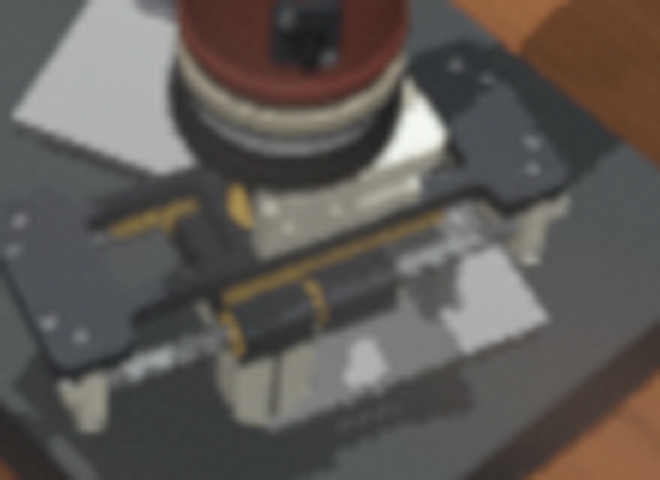

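{"name": "drive_tool", "arguments": {
  "steps": "0 0 1 0 255; 0 0 1.5 0 255; 0 0 2 0 255; 0 0 2.5 0 255; 0 0 3 0 255; 0 0 3.5 0 255; 0 0 4 0 255; 0 0 4.5 0 255; 0 0 5 0 255; 0 0 5 0 255"
}}

```text
time: 3.53
ee_pos: [0.6508, 0.1648, 0.0745]
tcp_rot: [-3.141, 0.0, 1.329]
ft_force: [0.3, -1.4, -0.1]
width: 0.003
```

The picture shows the closed fingers, at about (260,390) in the crop, above the left bracket's free corner. There is no contact yet, so I go on down gently.

{"name": "drive_tool", "arguments": {
  "steps": "0 0 0.5 0 255; 0 0 1 0 255; 0 0 1.5 0 255; 0 0 2 0 255; 0 0 2.5 0 255; 0 0 2.5 0 255; 0 0 2.5 0 255; 0 0 2.5 0 255; 0 0 2.5 0 255; 0 0 2.5 0 255"
}}

```text
time: 4.37
ee_pos: [0.651, 0.1648, 0.0722]
tcp_rot: [3.142, -0.0, 1.329]
ft_force: [-0.9, -0.2, 0.6]
width: 0.004
```

{"name": "drive_tool", "arguments": {
  "steps": "0 0 0.3 0 255; 0 0 0.6 0 255; 0 0 0.9 0 255; 0 0 1.2 0 255; 0 0 1.5 0 255; 0 0 1.5 0 255; 0 0 1.5 0 255; 0 0 1.5 0 255; 0 0 1.5 0 255; 0 0 1.5 0 255"
}}

```text
time: 5.2
ee_pos: [0.6511, 0.1649, 0.0708]
tcp_rot: [3.141, -0.0, 1.329]
ft_force: [0.8, 1.0, 1.5]
width: 0.002
```

{"name": "drive_tool", "arguments": {
  "steps": "0 0 0.2 0 255; 0 0 0.4 0 255; 0 0 0.6 0 255; 0 0 0.8 0 255; 0 0 1 0 255; 0 0 1 0 255; 0 0 1 0 255; 0 0 1 0 255; 0 0 1 0 255; 0 0 1 0 255"
}}

```text
time: 6.03
ee_pos: [0.651, 0.1647, 0.0696]
tcp_rot: [3.142, 0.0, 1.329]
ft_force: [0.9, 0.1, 0.7]
width: 0.006
```

```bash
python3 - <<'E'
from h import *
from station import get_image
for i in range(3): st(); d=get_image("scene")
c=d["image"][190:270,230:340]
cv2.imwrite(f"pics/scene2.png",cv2.resize(c,None,fx=6,fy=6,interpolation=cv2.INTER_CUBIC)[:,:,::-1])
E
```

```text
6.03 p [651.  164.7  69.6] rpy deg [1.800e+02 1.000e-02 7.616e+01] F [0.95 0.07 0.7 ] M [ 0.11 -0.09  0.02] w 0.006
6.08 p [650.9 164.7  69.7] rpy deg [-1.800e+02  1.000e-02  7.616e+01] F [1.09 1.28 0.76] M [ 0.06 -0.13 -0.06] w 0.004
6.13 p [650.9 164.7  69.7] rpy deg [180.     0.    76.16] F [0.69 0.49 1.36] M [ 0.12 -0.11  0.02] w 0.004
```

View pics/scene2.png

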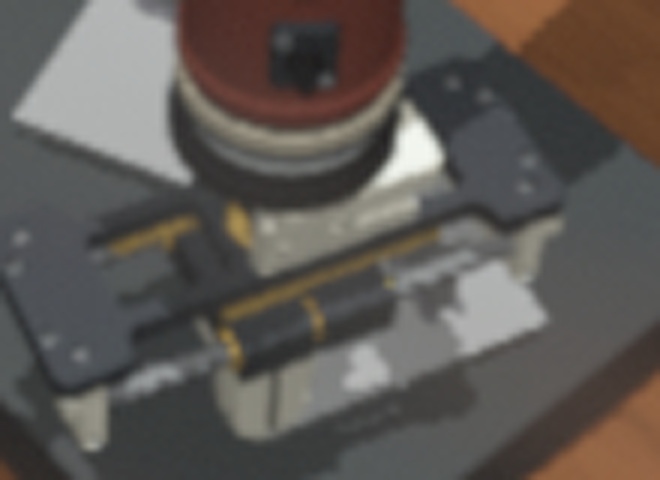

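{"name": "drive_tool", "arguments": {
  "steps": "0 0 0.2 0 255; 0 0 0.4 0 255; 0 0 0.6 0 255; 0 0 0.8 0 255; 0 0 1 0 255; 0 0 1 0 255; 0 0 1 0 255; 0 0 1 0 255; 0 0 1 0 255; 0 0 1 0 255"
}}

```text
time: 7.02
ee_pos: [0.6511, 0.1648, 0.0692]
tcp_rot: [3.141, -0.0, 1.329]
ft_force: [-0.5, 0.3, 4.2]
width: 0.001
```

```bash
python3 - <<'E'
from h import *
from station import get_image
for i in range(3): st(); d=get_image("scene")
c=d["image"][190:270,230:340]
cv2.imwrite(f"pics/scene3.png",cv2.resize(c,None,fx=6,fy=6,interpolation=cv2.INTER_CUBIC)[:,:,::-1])
E
```

```text
7.02 p [651.1 164.8  69.2] rpy deg [ 1.7998e+02 -2.0000e-02  7.6170e+01] F [-0.54  0.27  4.24] M [ 0.08  0.2  -0.01] w 0.001
7.07 p [651.1 164.8  69.2] rpy deg [ 1.7998e+02 -2.0000e-02  7.6160e+01] F [0.5  0.92 4.79] M [ 0.04  0.2  -0.02] w 0.004
7.12 p [651.1 164.8  69.2] rpy deg [ 1.7998e+02 -2.0000e-02  7.6160e+01] F [0.05 0.37 5.64] M [0.05 0.16 0.01] w 0.008
```

View pics/scene3.png

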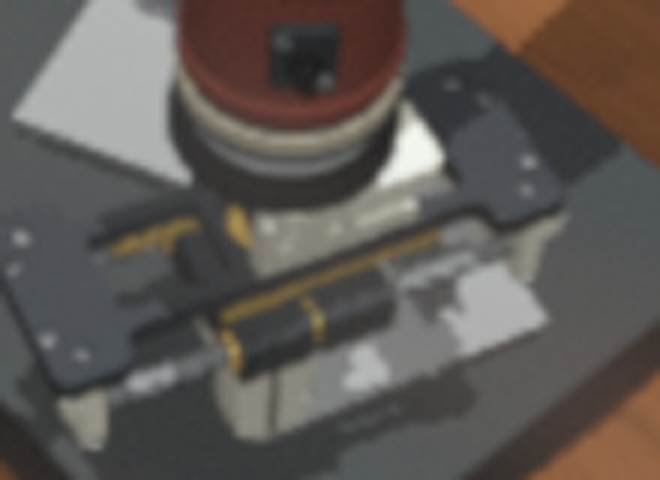

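{"name": "drive_tool", "arguments": {
  "steps": "0 0 -4 0 255; 0 0 -8 0 255; -15 0 -8 0 255; -30 0 -8 0 255; -45 0 -8 0 255; -60 0 -8 0 255; -60 0 -8 0 255; -60 0 -7 0 255; -60 0 -5.5 0 255; -60 0 -4.5 0 255"
}}

```text
time: 8.0
ee_pos: [0.6366, 0.1079, 0.0728]
tcp_rot: [-3.141, -0.001, 1.331]
ft_force: [0.4, -0.4, -0.1]
width: 0.007
```

{"name": "drive_tool", "arguments": {
  "steps": "0 0 0.3 0 255; 0 0 0.6 0 255; 0 0 0.9 0 255; 0 0 1.2 0 255; 0 0 1.5 0 255; 0 0 1.8 0 255; 0 0 2 0 255; 0 0 2 0 255; 0 0 2 0 255; 0 0 2 0 255"
}}

```text
time: 8.83
ee_pos: [0.6365, 0.108, 0.0723]
tcp_rot: [-3.141, -0.002, 1.33]
ft_force: [-3.6, 2.3, 7.5]
width: 0.003
```

```bash
python3 - <<'E'
from h import *
from station import get_image
for i in range(3): st(); d=get_image("scene")
E
```

```text
8.83 p [636.5 108.   72.3] rpy deg [-1.7998e+02 -1.2000e-01  7.6220e+01] F [-3.61  2.35  7.52] M [0.4  0.72 0.04] w 0.003
8.88 p [636.5 108.   72.3] rpy deg [-1.7997e+02 -1.2000e-01  7.6220e+01] F [-2.66  1.54  6.68] M [ 0.42  0.71 -0.02] w 0.004
8.93 p [636.5 108.   72.3] rpy deg [-1.7997e+02 -1.2000e-01  7.6220e+01] F [-2.6   1.59  7.59] M [ 0.38  0.76 -0.  ] w 0.003
```

The left bracket's −y corner is firm at 72.3 mm. Its +y corner sank to 69.3 mm before it went firm, so L is the warped one. I'll rock it once more and hold for a clear second.

{"name": "drive_tool", "arguments": {
  "steps": "0 0 -3 0 255; 0 0 -6 0 255; 15 0 -6 0 255; 30 0 -6 0 255; 45 0 -6 0 255; 60 0 -6 0 255; 60 0 -5 0 255; 60 0 -3 0 255; 60 0 -1.5 0 255; 60 0 -0.5 0 255"
}}

```text
time: 9.82
ee_pos: [0.6508, 0.1637, 0.0714]
tcp_rot: [-3.141, 0.001, 1.328]
ft_force: [-0.3, 0.9, 0.9]
width: 0.002
```

{"name": "drive_tool", "arguments": {
  "steps": "0 0 0.5 0 255; 0 0 1 0 255; 0 0 1.5 0 255; 0 0 2 0 255; 0 0 2.5 0 255; 0 0 3 0 255; 0 0 3.4 0 255; 0 0 3.4 0 255; 0 0 3.4 0 255; 0 0 3.4 0 255"
}}

```text
time: 10.65
ee_pos: [0.6512, 0.1641, 0.0692]
tcp_rot: [3.141, 0.0, 1.329]
ft_force: [-1.9, -1.0, 5.3]
width: 0.003
```

{"name": "drive_tool", "arguments": {
  "steps": "0 0 0 0 255; 0 0 0 0 255; 0 0 0 0 255; 0 0 0 0 255; 0 0 0 0 255; 0 0 0 0 255; 0 0 0 0 255; 0 0 0 0 255; 0 0 0 0 255; 0 0 0 0 255"
}}

```text
time: 11.48
ee_pos: [0.6512, 0.1641, 0.0692]
tcp_rot: [3.141, 0.0, 1.329]
ft_force: [-1.1, -0.7, 5.4]
width: 0.002
```

```bash
python3 - <<'E'
from h import *
st()
cur=[651.4,164.8,68.6]
g=pt('L',-25,0); print(g, shift(cur,76.2,[*g,80],76.2))
E
```

```text
11.48 p [651.2 164.1  69.2] rpy deg [1.7996e+02 3.0000e-02 7.6140e+01] F [-1.07 -0.7   5.38] M [-0.31  0.43  0.01] w 0.002
[561.721643   155.96333644] [-30.  -85.  -11.4   0. ]
```

{"name": "drive_tool", "arguments": {
  "steps": "0 0 -2 0 255; 0 0 -8 0 255; 0 0 -25 0 255; 0 0 -50 0 255; 0 0 -75 0 100; -8 -20 -85 0 0; -16 -45 -85 0 0; -24 -68 -85 0 0; -30 -85 -85 0 0; -30 -85 -85 0 0"
}}

```text
time: 12.32
ee_pos: [0.5573, 0.1563, 0.1534]
tcp_rot: [-3.137, 0.0, 1.33]
ft_force: [-0.3, -1.0, -0.0]
width: 0.384
```

{"name": "drive_tool", "arguments": {
  "steps": "0 0 0 0 0; 0 0 0 0 0; 0 0 0 0 0; 0 0 0 0 0; 0 0 0 0 0; 0 0 0 0 0; 0 0 0 0 0; 0 0 0 0 0; 0 0 0 0 0; 0 0 0 0 0"
}}

```text
time: 13.15
ee_pos: [0.5612, 0.1559, 0.1532]
tcp_rot: [-3.142, 0.0, 1.329]
ft_force: [-0.0, -0.3, -0.2]
width: 0.999
```

```bash
python3 - <<'E'
from h import *
from station import get_image
o=st()
for n in("scene","top"):
    d=get_image(n); e=d["image"]; np.savez(f"pics/{n}4.npz",**d)
    c=e[170:280,230:360] if n=="scene" else e[130:230,180:300]
    cv2.imwrite(f"pics/{n}4.png",cv2.resize(c,None,fx=5,fy=5,interpolation=cv2.INTER_CUBIC)[:,:,::-1])
d=np.load("pics/scene0.npz")
# upright top edge check in initial scene image: predicted corners of upright top
for ly in(-20,20):
    for lx in(-30,-20): print(lx,ly,proj(d,[*pt('L',lx,ly)/1000,0.122])[0].round(1))
c=cv2.resize(d["image"][205:265,250:330],None,fx=8,fy=8,interpolation=cv2.INTER_CUBIC)
for ly in(-20,20):
    for lx in(-30,-20):
        p=proj(d,[*pt('L',lx,ly)/1000,0.122])[0]; cv2.circle(c,tuple(int(v) for v in ((p-[250,205]+.5)*8)),4,(255,0,0),1)
cv2.imwrite("pics/upr.png",c[:,:,::-1])
E
```

```text
13.15 p [561.2 155.9 153.2] rpy deg [-180.      0.     76.16] F [-0.02 -0.31 -0.19] M [-0.08  0.13  0.01] w 0.999
-30 -20 [298.8 216.4]
-20 -20 [295.  217.8]
-30 20 [307.5 229.3]
-20 20 [303.6 230.8]
```

View pics/scene4.png

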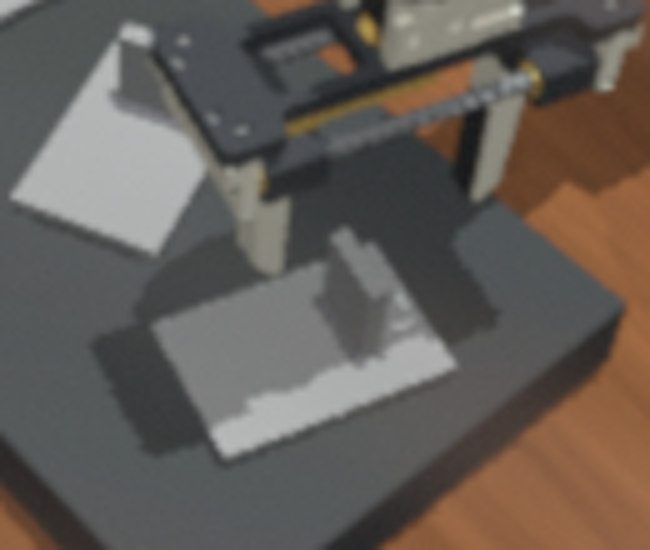

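View pics/upr.png

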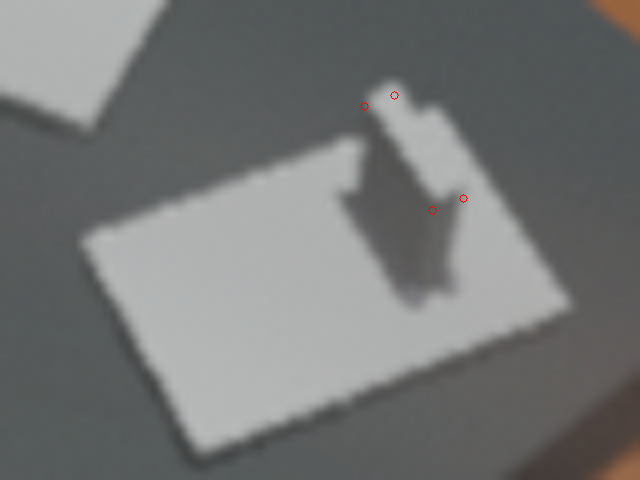

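Scene crop: the open fingers, tips at (265,265) and (480,195), straddle the left bracket's upright at (350,290), and the bracket has not shifted. Next I descend and grip.

{"name": "drive_tool", "arguments": {
  "steps": "0 0 6 0 0; 0 0 18 0 0; 0 0 30 0 0; 0 0 42 0 0; 0 0 54 0 0; 0 0 64 0 0; 0 0 70 0 0; 0 0 73 0 0; 0 0 74 0 0; 0 0 74 0 0"
}}

```text
time: 14.08
ee_pos: [0.5614, 0.1559, 0.0793]
tcp_rot: [3.141, -0.0, 1.329]
ft_force: [0.3, -0.4, -0.6]
width: 0.996
```

{"name": "drive_tool", "arguments": {
  "steps": "0 0 0 0 120; 0 0 0 0 180; 0 0 0 0 200; 0 0 0 0 210; 0 0 0 0 220; 0 0 0 0 230; 0 0 0 0 240; 0 0 0 0 255; 0 0 0 0 255; 0 0 0 0 255",
  "squeeze": 30
}}

```text
time: 14.92
ee_pos: [0.5612, 0.1559, 0.0792]
tcp_rot: [-3.141, 0.0, 1.329]
ft_force: [-0.5, 0.1, -0.3]
width: 0.332
```

```bash
python3 - <<'E'
from h import *
st()
E
```

```text
14.92 p [561.2 155.9  79.2] rpy deg [-1.7999e+02  1.0000e-02  7.6160e+01] F [-0.5   0.09 -0.33] M [-0.06  0.11  0.02] w 0.332
```

{"name": "drive_tool", "arguments": {
  "steps": "0 0 0 0 255; 0 0 0 0 255; 0 0 0 0 255; 0 0 0 0 255; 0 0 0 0 255; 0 0 0 0 255; 0 0 0 0 255; 0 0 0 0 255; 0 0 0 0 255; 0 0 0 0 255",
  "squeeze": 30
}}

```text
time: 15.75
ee_pos: [0.5613, 0.156, 0.0792]
tcp_rot: [3.141, 0.0, 1.329]
ft_force: [1.2, -0.3, -0.4]
width: 0.103
```

{"name": "drive_tool", "arguments": {
  "steps": "0 0 -1 0 255; 0 0 -3 0 255; 0 0 -5 0 255; 0 0 -8 0 255; 0 0 -12 0 255; 0 0 -18 0 255; 0 0 -24 0 255; 0 0 -30 0 255; 0 0 -32 0 255; 0 0 -32 0 255"
}}

```text
time: 16.58
ee_pos: [0.5619, 0.156, 0.1123]
tcp_rot: [3.14, -0.001, 1.329]
ft_force: [-0.3, -0.4, -7.7]
width: 0.105
```

```bash
python3 - <<'E'
from h import *
from station import get_image
o=st()
d=get_image("scene"); cv2.imwrite("pics/scene5.png",cv2.resize(d["image"][140:280,200:380],None,fx=4,fy=4,interpolation=cv2.INTER_CUBIC)[:,:,::-1])
E
```

```text
16.58 p [561.9 156.  112.3] rpy deg [ 1.799e+02 -6.000e-02  7.616e+01] F [-0.27 -0.37 -7.74] M [-0.08  0.17 -0.04] w 0.105
```

View pics/scene5.png

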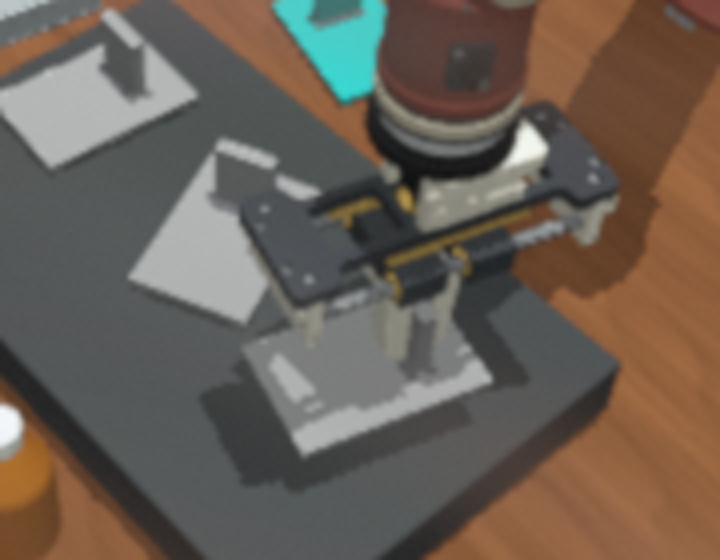

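```bash
python3 - <<'E'
from h import *
g=pt('T',-20,0); print(g, shift([561.7,156,111.6],76.2,[*g,200],83.4))
E
```

```text
[ 529.13254469 -369.70125699] [-518.3   93.8  -88.4   -7.2]
```

{"name": "drive_tool", "arguments": {
  "steps": "0 0 -8 0 255; 0 0 -24 0 255; 0 0 -44 0 255; 0 0 -64 0 255; -6 1 -82 0 255; -20 4 -90 0 255; -42 8 -90 0 255; -70 13 -90 -1 255; -100 18 -90 -2 255; -130 24 -90 -3 255"
}}

```text
time: 17.47
ee_pos: [0.552, 0.0216, 0.2009]
tcp_rot: [-3.14, 0.001, 1.382]
ft_force: [0.5, -0.5, -6.2]
width: 0.107
```

{"name": "drive_tool", "arguments": {
  "steps": "-30 5 0 -1 255; -62 10 0 -2 255; -95 16 0 -3 255; -128 22 0 -4 255; -161 28 0 -4.2 255; -194 34 0 -4.2 255; -227 40 0 -4.2 255; -260 46 0 -4.2 255; -290 52 0 -4.2 255; -315 57 0 -4.2 255"
}}

```text
time: 18.3
ee_pos: [0.5475, -0.3007, 0.2007]
tcp_rot: [-3.139, 0.002, 1.451]
ft_force: [0.3, 0.5, -6.8]
width: 0.108
```

```bash
python3 - <<'E'
from h import *
def ap(c,yaw,s):
    y=np.radians(yaw); return np.asarray(c,float)+np.r_[s[0]*np.array([np.cos(y),np.sin(y)])+s[1]*np.array([np.sin(y),-np.cos(y)]),-s[2]]
st()
c=ap([561.7,156,111.6],76.2,[-130,24,-90]); c=ap(c,79.2,[-315,57,0]); print(c)
g=pt('T',-20,0); print(shift(c,83.4,[*g,200],83.4))
E
```

```text
18.3 p [ 547.5 -300.7  200.7] rpy deg [-1.7986e+02  1.4000e-01  8.3120e+01] F [ 0.35  0.5  -6.83] M [-0.07  0.19  0.03] w 0.108
[ 550.96313243 -296.07347828  201.6       ]
[-75.6 -13.2   1.6   0. ]
```

{"name": "drive_tool", "arguments": {
  "steps": "-12 -2 0 0 255; -30 -5 0 0 255; -48 -8 4 0 255; -64 -11 16 0 255; -75.6 -13.2 32 0 255; -75.6 -13.2 52 0 255; -75.6 -13.2 74 0 255; -75.6 -13.2 94 0 255; -75.6 -13.2 108 0 255; -75.6 -13.2 116 0 255"
}}

```text
time: 19.13
ee_pos: [0.526, -0.3684, 0.0823]
tcp_rot: [-3.136, -0.003, 1.455]
ft_force: [-0.1, -0.1, -7.4]
width: 0.101
```

{"name": "drive_tool", "arguments": {
  "steps": "0 0 4 0 255; 0 0 10 0 255; 0 0 14 0 255; 0 0 15.6 0 255; 0 0 15.6 0 255; 0 0 15.6 0 255; 0 0 15.6 0 255; 0 0 15.6 0 255; 0 0 15.6 0 255; 0 0 15.6 0 255"
}}

```text
time: 19.97
ee_pos: [0.5284, -0.3697, 0.0699]
tcp_rot: [3.141, 0.0, 1.455]
ft_force: [-0.7, 0.5, -6.5]
width: 0.104
```

```bash
python3 - <<'E'
from h import *
from station import get_image
o=st()
for n in("scene","top"):
    d=get_image(n); e=d["image"]; np.savez(f"pics/{n}6.npz",**d)
    c=e[90:190,120:270] if n=="scene" else e[140:250,320:450]
    cv2.imwrite(f"pics/{n}6.png",cv2.resize(c,None,fx=5,fy=5,interpolation=cv2.INTER_CUBIC)[:,:,::-1])
E
```

```text
19.97 p [ 528.4 -369.7   69.9] rpy deg [1.7998e+02 1.0000e-02 8.3360e+01] F [-0.67  0.48 -6.55] M [-0.07  0.25  0.04] w 0.104
```

View pics/scene6.png

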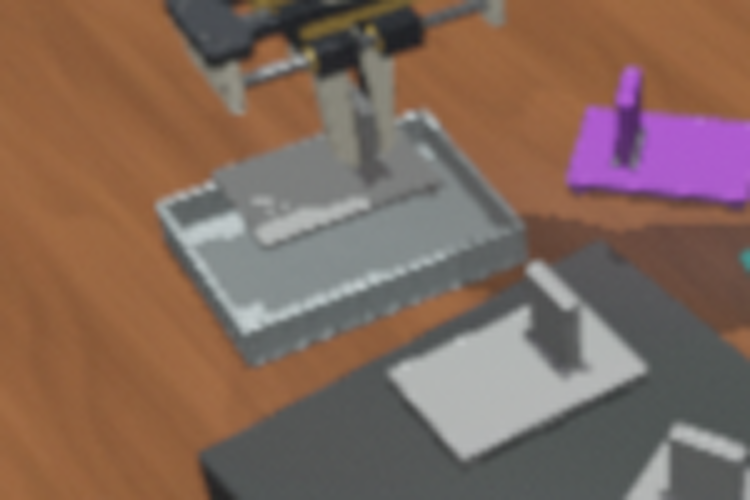

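View pics/top6.png

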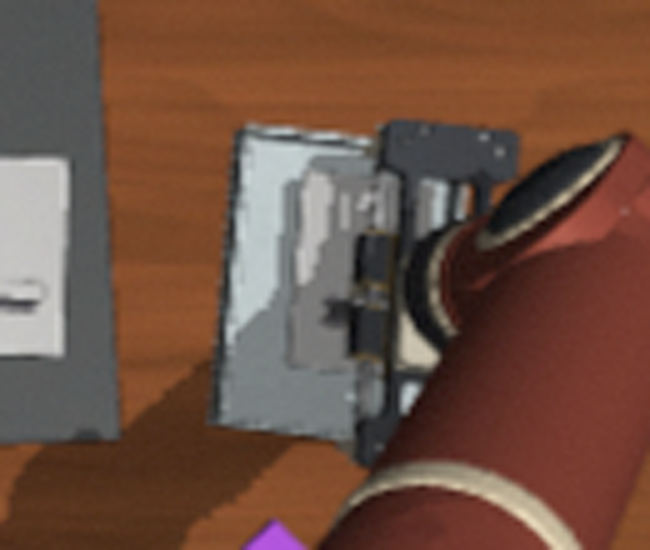

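```bash
python3 - <<'E'
from h import *
d=np.load("pics/top6.npz")
for uv in [(303,175),(287,362),(218,420),(240,128)]:
    p=np.array(uv)/5+[320,140]
    z=.063 if uv[0]>260 else .03
    print(uv,ray(d,p,z)[0].round(3))
print("expect +y edge ends",pt('T',65,40),pt('T',-55,40),"tray +y rim",pt('T',-95,70),pt('T',95,70))
E
```

```text
(303, 175) [ 0.613 -0.34   0.063]
(287, 362) [ 0.499 -0.327  0.063]
(218, 420) [ 0.464 -0.293  0.03 ]
(240, 128) [ 0.648 -0.311  0.03 ]
expect +y edge ends [ 618.16671578 -339.73600416] [ 498.96198391 -325.9435461 ] tray +y rim [ 462.6751878  -291.54487711] [ 651.41601327 -313.3829357 ]
```

The bracket hangs level over the tray with clearance on all sides, and the measured edge agrees to about 5 mm. I lower it now.

{"name": "drive_tool", "arguments": {
  "steps": "0 0 3 0 255; 0 0 9 0 255; 0 0 16 0 255; 0 0 23 0 255; 0 0 30 0 255; 0 0 36 0 255; 0 0 40 0 255; 0 0 42 0 255; 0 0 43 0 255; 0 0 43 0 255"
}}

```text
time: 20.9
ee_pos: [0.5284, -0.3698, 0.0266]
tcp_rot: [-3.142, 0.0, 1.455]
ft_force: [-1.1, -0.5, -7.1]
width: 0.105
```

{"name": "drive_tool", "arguments": {
  "steps": "0 0 0.5 0 255; 0 0 1 0 255; 0 0 1.5 0 255; 0 0 2 0 255; 0 0 2.5 0 255; 0 0 3 0 255; 0 0 3 0 255; 0 0 3 0 255; 0 0 3 0 255; 0 0 3 0 255"
}}

```text
time: 21.73
ee_pos: [0.5284, -0.3697, 0.0237]
tcp_rot: [3.142, 0.0, 1.455]
ft_force: [0.4, 0.2, -7.7]
width: 0.104
```

{"name": "drive_tool", "arguments": {
  "steps": "0 0 0.2 0 255; 0 0 0.4 0 255; 0 0 0.6 0 255; 0 0 0.8 0 255; 0 0 1 0 255; 0 0 1.2 0 255; 0 0 1.2 0 255; 0 0 1.2 0 255; 0 0 1.2 0 255; 0 0 1.2 0 255"
}}

```text
time: 22.57
ee_pos: [0.5283, -0.3698, 0.0233]
tcp_rot: [3.141, 0.0, 1.455]
ft_force: [-3.4, 2.6, 3.7]
width: 0.106
```

It has touched down: the force went from −7 to +3.7 N. I release by opening partly, to stay clear of the tray walls.

{"name": "drive_tool", "arguments": {
  "steps": "0 0 -0.3 0 255; 0 0 -0.5 0 255; 0 0 -0.5 0 235; 0 0 -0.5 0 220; 0 0 -0.5 0 205; 0 0 -0.5 0 190; 0 0 -0.5 0 175; 0 0 -0.5 0 165; 0 0 -0.5 0 160; 0 0 -0.5 0 160"
}}

```text
time: 23.4
ee_pos: [0.5285, -0.3698, 0.0229]
tcp_rot: [3.141, 0.0, 1.455]
ft_force: [0.4, -0.0, 0.5]
width: 0.366
```

```bash
python3 - <<'E'
from h import *
from station import get_image
o=st()
d=get_image("scene"); e=d["image"]
cv2.imwrite(f"pics/scene7.png",cv2.resize(e[90:190,120:270],None,fx=5,fy=5,interpolation=cv2.INTER_CUBIC)[:,:,::-1])
E
```

```text
23.4 p [ 528.5 -369.8   22.9] rpy deg [1.7998e+02 2.0000e-02 8.3360e+01] F [ 0.44 -0.04  0.46] M [-0.02  0.06  0.03] w 0.366
```

View pics/scene7.png

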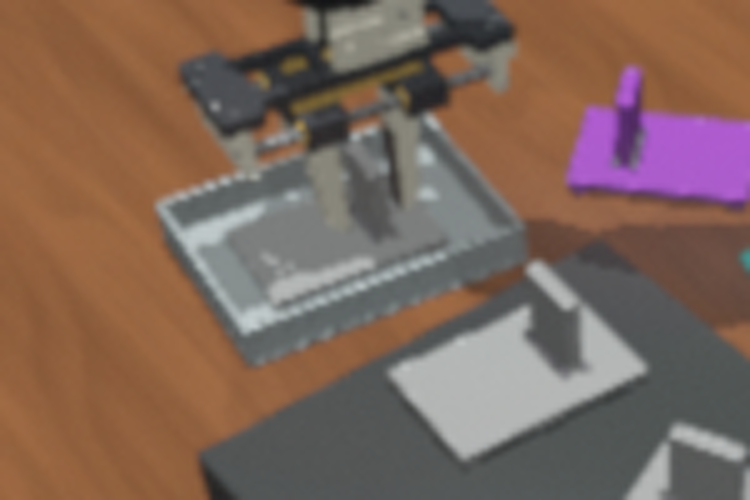

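The bracket stands in the tray with the fingers clear of its upright. I raise the arm straight up, slowly at first, and swing it aside to look.

{"name": "drive_tool", "arguments": {
  "steps": "0 0 -3 0 160; 0 0 -10 0 160; 0 0 -22 0 160; 0 0 -38 0 160; 0 0 -56 0 160; 0 0 -76 0 160; 0 0 -100 0 160; 0 0 -125 0 160; 0 0 -150 0 160; 0 0 -160 0 160"
}}

```text
time: 24.28
ee_pos: [0.5298, -0.3714, 0.1883]
tcp_rot: [3.135, 0.004, 1.455]
ft_force: [0.2, 0.5, -0.3]
width: 0.376
```

{"name": "drive_tool", "arguments": {
  "steps": "-15 0 -10 0 160; -35 0 -20 0 160; -60 0 -30 0 160; -85 0 -30 0 160; -110 0 -30 0 160; -135 0 -30 0 160; -155 0 -30 0 160; -165 0 -30 0 160; -165 0 -30 0 160; -165 0 -30 0 160"
}}

```text
time: 25.12
ee_pos: [0.5087, -0.5336, 0.2126]
tcp_rot: [-3.141, -0.001, 1.454]
ft_force: [0.5, -0.5, -0.1]
width: 0.372
```

```bash
python3 - <<'E'
from h import *
from station import get_image
o=st()
for n in("scene","top"):
    d=get_image(n); np.savez(f"pics/{n}8.npz",**d); cv2.imwrite(f"pics/{n}8.png",cv2.resize(d["image"],None,fx=1.5,fy=1.5)[:,:,::-1])
S=4
a=np.load("pics/top0.npz")
for nm,dd in(("before",a),("after",d)):
    g=cv2.resize(dd["image"],None,fx=S,fy=S,interpolation=cv2.INTER_CUBIC); hsv=cv2.cvtColor(g,cv2.COLOR_RGB2HSV)
    m=((hsv[...,2]>130)&(hsv[...,1]<40)).astype(np.uint8)*255
    cs,_=cv2.findContours(m,cv2.RETR_EXTERNAL,cv2.CHAIN_APPROX_NONE)
    for c in cs:
        uv=(c[:,0]+.5)/S-.5; ct=uv.mean(0)
        if cv2.contourArea(c)/16>700 and 190<ct[0]<350 and 130<ct[1]<240:
            r=cv2.minAreaRect((ray(dd,uv,.072)[:,:2]*1000).astype(np.float32)); print(nm,np.round(r[0],1),np.round(r[1],1),round(r[2],1))
E
```

```text
25.12 p [ 508.7 -533.6  212.6] rpy deg [-1.7996e+02 -5.0000e-02  8.3300e+01] F [ 0.48 -0.52 -0.13] M [-0.03  0.07 -0.03] w 0.372
before [ 564.7 -151.3] [ 82.1 121.5] 87.1
before [569.3   3.8] [121.7  81.2] 26.3
before [586. 150.] [ 81.6 121.5] 76.0
after [ 565.  -151.4] [ 82.2 122. ] 87.3
after [569.2   4. ] [122.3  81.5] 26.3
```

View pics/scene8.png

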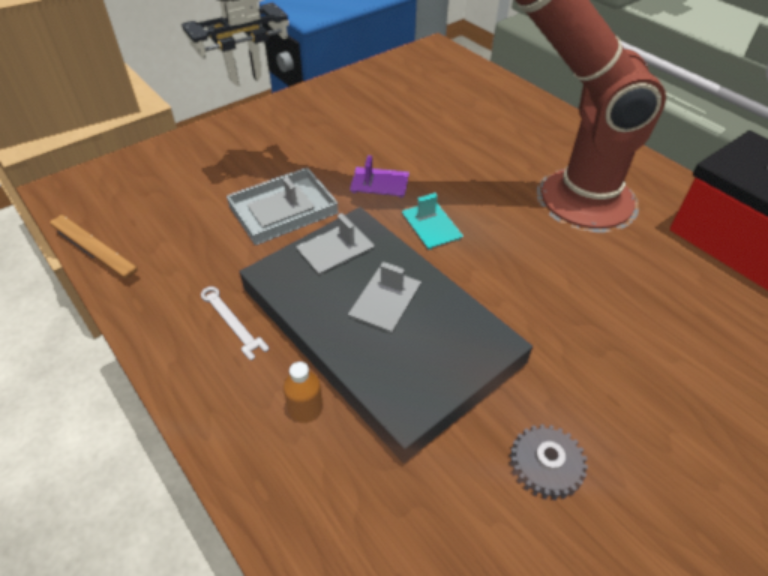

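View pics/top8.png

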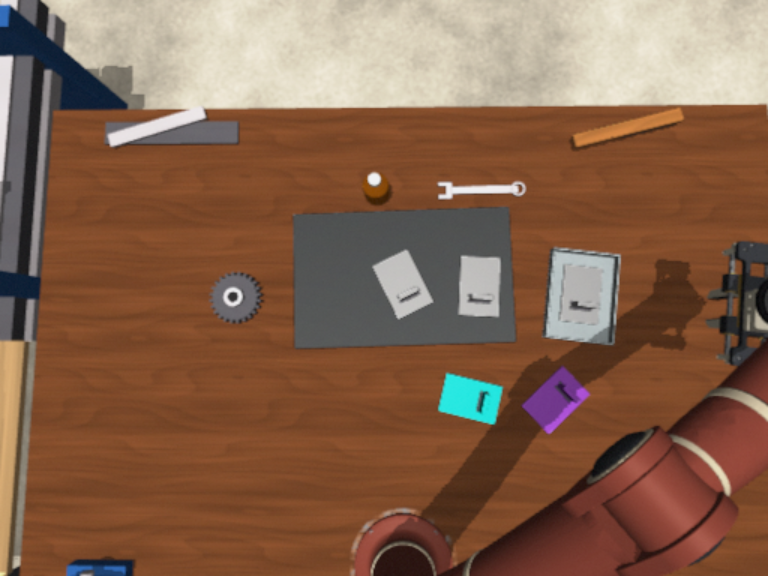

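The warped bracket stands upright in the tray at (581,294) in the enlarged top view. The sound ones at (402,284) and (480,287) have not moved, and gear, bottle and spanner are where they were. The arm is clear.

```bash
python3 -c "
from station import job_done
print(job_done())"
```

```text
the job is handed in; nothing more can be done
None
```

The warped bracket is in the tray and the job is handed in, at about 25 s of the 72 s allowed. No verdict came back.

- **Which one:** It was the left-hand bracket, the one nearest the gear. Its +y free corner sank about 3 mm under roughly 1 N and then held firm; its −y corner stood firm under about 7 N. The first press could have been a height error, so I pressed the other corner to compare, then rocked the +y corner again and held it down for about a second at 5 N. I pressed no corner of the other two brackets.
- **Setting down:** I gripped it by the upright with 30 N, lifted it level and lowered it into the tray. At touchdown the wrist force changed by about 11 N. I then opened the fingers part way, so they stayed clear of the tray walls, and withdrew.
- **Last checks:** In the final pictures the bracket stands upright inside the tray. The other two brackets measure within 0.5 mm of where they started. By eye, the gear, bottle and spanner have not moved. The arm touches nothing.
- **Disagreement:** While the bracket hung over the tray, its far corner measured about 5 mm from where I expected. That is well within the room left in the tray.

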